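# Turn the capsule tower's cap to the blue tube and load it in order

## Robot

A 6-joint arm with a two-finger parallel gripper is mounted at the origin on the work surface. World frame = base frame: x ahead of the robot, y to its left, z up, the work surface at z = 0. Lengths are in m, angles in degrees, forces in N, time in s.
With the tool pointing down it reaches from about 0.35 to 0.875 m from the base axis. Payload 4.2 kg.
Tool frame: the origin (TCP) lies midway between the tips of the shut fingers; the grasp point (between the pads) lies 19 mm behind it; z points along the fingers, y is the line along which they close (so a half turn about z gives the same grasp; the last joint's range is limited). The gripper opens to 87 mm and grips with 3 to 60 N. Pads are 19 mm wide; open, the fingers measure 117 mm over their backs; the gripper's body (75 mm by 190 mm) begins 51 mm behind the grasp point.
Start: joints at [-51.245, 22.042, 0.453, 0, -68.411, -14.817], TCP at [0.254, -0.571, 0.223] pointing down, gripper open.
Joint ranges: [-179.83, 179.83], [-69.29, 118.12], [-61.27, 80.66], [-181.25, 117.63], [-171.15, -9.14], [-177.46, 177.46]. Speed limits (degrees/s): [159.86, 159.86, 180, 180, 180, 180].

## Interface

Orientations are given as a 3x3 rotation matrix whose columns are the frame's x, y, z axes.
In Python, from station import r, cams gives the robot as it stands.
- The arm moves only by the tool play_rows, never from a script. Its argument "commands" is text: rows parted by semicolons, each of 6 numbers parted by spaces: the shift along the world's x, y, z normalised to -1 to 1, where 1 is 30 mm, then the turn, a rotation vector about the world's x, y, z normalised to -1 to 1, where 1 is 0.15 rad. A call has 1 to 20 rows; each row shifts and turns the commanded pose from where the row before left it; what a row does not reach is not made up. A row lasts 1/10 s, in which the tool goes at most 50 mm and 8.59 degrees, less where a joint would pass 70% of its speed; a pose out of reach is approached as far as the arm can. A call with a number of a shift or a turn outside -1 to 1 is refused whole. A call with a gripper value outside its range is refused whole. "grip" is the finger opening in mm, from 0 to 87, set as the call begins (left out, the last holds). The fingers move at their own pace and stop on an object; the grip force is fixed at half the most. Time passes only in rows, so rows that do not move let the fingers close. It gives the time, the measured TCP pose, the force, the opening and the grip force at its end, in the units of the state.
- r.sense(): the state, without advancing time (a new reading comes with each control period).
- cams.capture(name): name is "side" or "top" or "wrist"; returns (picture, depth): 384x512x3 uint8, blue, green, red; 384x512 float32, m along the optical axis (not along the pixel's ray), 0 where there is no reading.
- cams.camera_info(name): a dict with "mtx" (3x3 intrinsics, pixels), "R" (3x3) and "t" (3): a world point X has camera coordinates R X + t. Camera axes: x right, y down, z forward; pixel columns grow to the right and rows downward; lengths in m; the calibration is good to about 2 mm. A picture is of the moment at which its call begins: read the wrist's pose just before it. camera_info takes no time and is no camera call; for the wrist camera it gives the pose at the moment of the call.
- r.finish_job(): hands the job in; it is judged then, once.
The state is a dict: "time_s": time; "joints": joint angles; "joint_velocities": joint speeds; "effort": joint torques, N m; "tcp_pos": TCP position; "ee_rot": TCP orientation; "wrist_force": force on the tool from outside, world axes, zero at the start; "moment": the same for the moment, N m; "gripper_width": opening from 0.0 (shut) to 1.0 (fully open); "gripper_force": force on a finger pad.
Only numpy, scipy, OpenCV 4.12 (cv2) and the standard library are available. Lean on these libraries where they do the work, as an engineer would, in place of code of your own. Each camera call takes 0.05 s, during which the arm holds its last target. There are 200 camera calls.

## Task

Turn the white cap of the coffee-capsule tower until its round opening is squarely over the blue tube. Then load that tube through the opening, one capsule at a time, rim down as they stand: first the green capsule, so that it lies at the bottom and will be dispensed first, then the gold one on top of it. Leave the cap open over the blue tube and leave the purple capsule and all the other things on the counter where they are.

Things in the scene. Friction and masses are not known exactly. Their poses are not given: they have to be found in the camera images.
- tower: Capsule tower fixed to the counter: dark steel base disc 204 mm across, three upright coloured tubes, a turning white cap; 136 mm high in all. Origin on its vertical axis at the counter top. The tubes stand 55 mm from the axis at 60, -60 and 180 degrees (counter-clockwise) from the tower's x axis; blue and red may swap places, yellow is at 180. The outlet flaps at the tubes' feet are fixed.
- cap (a joint): Angle (rad) of the cap about the tower's vertical axis, counter-clockwise positive seen from above; at 0 the opening lies along the tower's x axis. Turns either way with no detent (stops only at +-6 rad); dry friction about 0.05 N m, it stays where it is left.
- opening (a point): Centre of the round opening of the cap, level with the cap's top face, 104 mm above the counter. The cap is a white disc 168 mm across, 6 mm thick, its top at 104 mm. The opening is 46 mm across with a 2 mm chamfer, its centre 55 mm from the cap's axis.
- cap_bar (a point): Middle of the black grip bar standing on the cap, on its axis, 122 mm above the counter. The bar is 14 mm thick, 60 mm long, its top 136 mm above the counter; a 40 mm hub under it ends at 107 mm. The point turns with the cap: x points towards the opening, across the 14 mm thickness; y lies along the bar, square to the direction of the opening.
- blue_mouth (a point): Centre of the mouth of the blue tube, 96 mm above the counter (2 mm below the underside of the cap). All three tubes are alike: outside 50 mm, inside 44 mm, flared to 52 mm inside in the top 13 mm, inner floor 12 mm above the counter, with a coloured round foot 76 mm across that shows beyond the cap's edge from above. Fixed.
- red_mouth (a point): Centre of the mouth of the red tube, 96 mm above the counter. Fixed. Not to be loaded.
- yellow_mouth (a point): Centre of the mouth of the yellow tube, 96 mm above the counter. Fixed. Not to be loaded.
- green_capsule_mid (a point): Centre (half-way up, 18 mm above its underside) of the green coffee capsule: a rigid cylinder 31 mm across and 36 mm high, with a rim 37 mm across and 2.5 mm thick at its foot, standing rim down on the counter, z up. 25 g.
- gold_capsule_mid (a point): Centre of the gold (brass) coffee capsule, same shape and size as the green one, standing rim down on the counter.
- purple_capsule_mid (a point): Centre of the purple coffee capsule, same shape: a bystander, to be left alone.
- mug: Blue mug, 80 mm across, 90 mm high, a bystander; origin at the centre of its underside.
- teaspoon: Steel teaspoon 150 mm long lying crosswise on the counter in front of the robot, a bystander.
- sugar_jar: White jar with a steel lid, 64 mm across, 100 mm high, a bystander; origin at the centre of its underside.
- decanter: Glass decanter 80 mm across and 200 mm high, on the wooden tray at the left, a bystander.
- bowl: White bowl 110 mm across and 50 mm high on the tray, a bystander.
- herb_pot: Blue pot with a herb, about 160 mm high, on the tray, a bystander.
Mind the look-alikes: they are no part of the job. Of the things that look like the part that bears green_capsule_mid, the smaller one is meant. What is shaped like the tower but pink is not meant.

How it is judged:
By the outcome, as a careful person would: the job done as asked, in the order asked, and still so for the second after the job is handed in, with the robot touching nothing.
It also fails if it takes over 67 s, if anything falls off the work surface, if the arm or the gripper's body presses on something with over 40 N, if the wrist force passes 120 N, or if a joint passes its speed limit or range.

## Working session

There is one attempt and no reset: what is moved stays moved. The work goes in short steps, Python scripts to look and compute and a tool call to move; the robot and the scene stay as the last step left them, time stands still between calls to the robot, and variables do not carry over. Pictures are saved under pics/ and viewed, at most 10 in all, crops included, and the job is handed in when it is done.

Besides the shell and the picture viewer there is one more tool, called after "Call:" as a command line: name --argument value ..., lists and objects as JSON in quotes. play_rows: Moves the arm, as the interface text tells. Scaled input: -1 to 1 covers 30 mm each way for a shift and 0.15 rad each way for a turn. Its arguments: {"type":"object","properties":{"commands":{"type":"string"},"grip":{"type":"number"}},"required":["commands"]}

```bash
ls; mkdir -p pics; python3 - <<'E'
from station import r,cams
import cv2,numpy as np,pickle
d={}
for n in("top","side"):
    i=cams.camera_info(n); p,z=cams.capture(n); d[n]=(p,z,i); cv2.imwrite(f"pics/{n}0.png",p); print(n,i)
pickle.dump(d,open("s0.pkl","wb")); print(r.sense())
E
```

```text
pics
top {'mtx': array([[475.66601834,   0.        , 251.22879437],
       [  0.        , 475.66601834, 184.90516325],
       [  0.        ,   0.        ,   1.        ]]), 'R': array([[ 0.01886196, -0.99968278,  0.01669044],
       [-0.99017493, -0.02099075, -0.1382498 ],
       [ 0.13855629, -0.01391879, -0.99025675]]), 't': array([0.06433844, 0.52272384, 1.55376907])}
side {'mtx': array([[394.1906989 ,   0.        , 250.33258733],
       [  0.        , 394.1906989 , 191.18836218],
       [  0.        ,   0.        ,   1.        ]]), 'R': array([[ 0.69456679, -0.71929639,  0.01377235],
       [-0.3606577 , -0.36469477, -0.85844263],
       [ 0.62249739,  0.59127864, -0.51272466]]), 't': array([-0.2839105 ,  0.29244251,  0.8032321 ])}
{'time_s': 0.1, 'joints': array([-5.12461643e+01,  2.20845060e+01,  3.88508185e-01, -2.51953954e-02,
       -6.84135723e+01, -1.48151699e+01]), 'joint_velocities': array([ 1.61158809e-02, -1.54104857e-01,  1.77820793e-01,  1.25976553e-01,
        1.77433208e-05, -5.25447068e-02]), 'effort': array([-6.44797165e-04, -3.91688919e+01,  1.87934214e+01,  4.23179179e+00,
        1.34964523e-02, -6.77537309e-05]), 'tcp_pos': array([ 0.25337698, -0.57073915,  0.22159496]), 'ee_rot': array([[-9.14046090e-01, -4.05609387e-01, -8.78190149e-04],
       [-4.05610327e-01,  9.14044424e-01,  1.74727351e-03],
       [ 9.39942701e-05,  1.95329152e-03, -9.99998088e-01]]), 'wrist_force': array([-0.33316783, -0.24717787,  0.31659296]), 'moment': array([ 0.00820833, -0.02423715,  0.06243408]), 'gripper_force': 0.0, 'gripper_width': 1.0004007950870388}
```

View pics/top0.png

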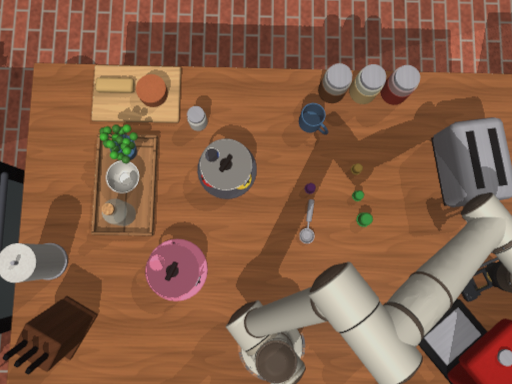

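View pics/side0.png

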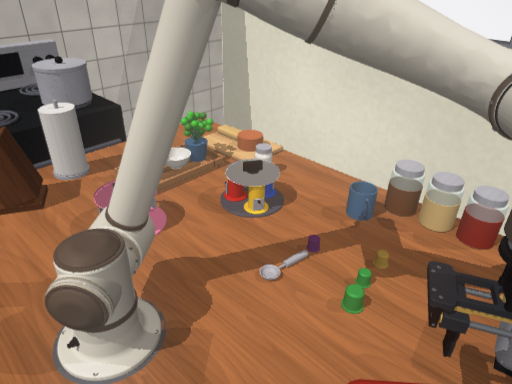

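The top view shows the tower cap at about (226,165), with the dark opening at (212,155). Gold is at (357,168), the small green at (358,196), the large green at (365,219) and purple at (310,188). The side view shows red on the left, yellow in front and blue on the right.

```bash
cat >h.py <<'E'
import cv2,numpy as np
def ray(i,uv,z):
    R,t=i["R"],i["t"]; d=R.T@np.linalg.solve(i["mtx"],[uv[0],uv[1],1.]); c=-R.T@t
    return c+d*(z-c[2])/d[2]
def blobs(p,lo,hi,amin=10):
    m=cv2.inRange(cv2.cvtColor(p,cv2.COLOR_BGR2HSV),np.array(lo),np.array(hi))
    n,l,s,c=cv2.connectedComponentsWithStats(m)
    return [(c[k].round(1),s[k]) for k in range(1,n) if s[k][4]>=amin]
E
python3 - <<'E'
import pickle
from h import *
p,z,i=pickle.load(open("s0.pkl","rb"))["top"]
for n,lo,hi in(("green",(50,100,40),(75,255,255)),("gold",(15,120,60),(35,255,255)),("purple",(125,80,30),(155,255,255)),("blue",(105,120,60),(125,255,255)),("red",(0,200,80),(6,255,255))):
    for c,s in blobs(p,lo,hi,8):
        if c[0]<190: continue
        print(n,c,s,ray(i,c,.025).round(4),ray(i,c,.008).round(4), z[int(c[1]),int(c[0])])
# cap plane heights
R,t,K=i["R"],i["t"],i["mtx"]
v,u=np.mgrid[:384,:512]; P=np.stack([(u-K[0,2])/K[0,0]*z,(v-K[1,2])/K[1,1]*z,z],-1); W=(P-t)@R
m=((abs(W[...,2]-.104)<.006)&(u>190)&(u<262)&(v>130)&(v<205)).astype(np.uint8)
cs,_=cv2.findContours(m,cv2.RETR_EXTERNAL,cv2.CHAIN_APPROX_NONE); c=max(cs,key=cv2.contourArea)
pts=np.array([ray(i,q[0],.104)[:2] for q in c]); print("cap",cv2.minEnclosingCircle(pts.astype(np.float32)),pts.mean(0))
cv2.imwrite("pics/crop.png",np.hstack([cv2.resize(p[130:210,185:270],None,fx=7,fy=7,interpolation=2)]))
E
```

```text
green [357.6 195.2] [352 191  12  10  86] [ 0.4954 -0.2842  0.025 ] [ 0.4975 -0.2882  0.008 ] 1.5966907
green [364. 219.] [357 213  15  13 158] [ 0.4157 -0.3047  0.025 ] [ 0.4169 -0.309   0.008 ] 1.5691425
gold [356.3 168.5] [350 163  13  12 117] [ 0.5866 -0.2808  0.025 ] [ 0.5897 -0.2849  0.008 ] 1.6001911
gold [245.3 184.1] [237 175  15  15  60] [0.5251 0.0946 0.025 ] [0.5276 0.0946 0.008 ] 1.5928818
gold [357.4 195.5] [351 190  14  12  33] [ 0.4944 -0.2835  0.025 ] [ 0.4965 -0.2875  0.008 ] 1.5966907
gold [363.6 213.6] [356 212  17   7  20] [ 0.4338 -0.3036  0.025 ] [ 0.4352 -0.3079  0.008 ] 1.5786572
gold [367.5 225. ] [362 221  11   7  13] [ 0.3959 -0.3161  0.025 ] [ 0.3969 -0.3205  0.008 ] 1.6055768
gold [488.6 276.9] [487 273   5   8  16] [ 0.2327 -0.7152  0.025 ] [ 0.232  -0.7239  0.008 ] 1.274408
gold [481.5 286.4] [478 284   9   5  12] [ 0.2015 -0.69    0.025 ] [ 0.2004 -0.6985  0.008 ] 1.2739148
purple [309.8 187.9] [305 184  10   9  64] [ 0.5168 -0.1228  0.025 ] [ 0.5191 -0.1252  0.008 ] 1.5930265
red [491.2 360.5] [ 461  322   51   62 1639] [-0.0326 -0.7102  0.025 ] [-0.0362 -0.7188  0.008 ] 1.2265208
red [453.6 381.2] [450 378   9   6  19] [-0.0981 -0.5855  0.025 ] [-0.1024 -0.5928  0.008 ] 1.477863
cap ((0.5799856185913086, 0.15877369046211243), 0.08405552804470062) [0.58411074 0.16331453]
```

View pics/crop.png

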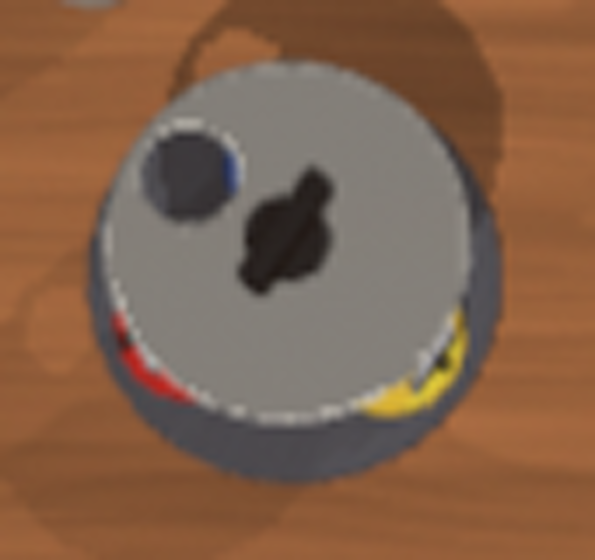

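The crop shows the opening at crop (190,177) and the axis at (287,240). The red foot is lower left, yellow lower right, and blue is hidden at the top. I'll move over the tower for a close look.

Call:
play_rows --commands "0.4 0.9 0.3 0 0 0;0.4 0.9 0.3 0 0 0;0.4 0.9 0.3 0 0 0;0.4 0.9 0.3 0 0 0;0.4 0.9 0.3 0 0 0;0.4 0.9 0.3 0 0 0;0.4 0.9 0.3 0 0 0;0.4 0.9 0.3 0 0 0;0.4 0.9 0.3 0 0 0;0.4 0.9 0.3 0 0 0;0.4 0.9 0.3 0 0 0;0.4 0.9 0.3 0 0 0;0.4 0.9 0.3 0 0 0;0.4 0.9 0.3 0 0 0;0.4 0.9 0.3 0 0 0;0.4 0.9 0.3 0 0 0;0.4 0.9 0.3 0 0 0;0.4 0.9 0.3 0 0 0;0.4 0.9 0 0 0 0;0.4 0.9 0 0 0 0"

```text
time_s: 2.1
tcp_pos: [0.4938, -0.0299, 0.3845]
ee_rot: [[-0.914, -0.406, -0.0], [-0.406, 0.914, 0.0], [-0.0, 0.0, -1.0]]
wrist_force: [0.5, -0.3, -0.4]
gripper_width: 1.002
gripper_force: 0.0
```

Call:
play_rows --commands "0.4 0.9 0 0 0 0;0.4 0.9 0 0 0 0;0.4 0.9 0 0 0 0;0.4 0.9 0 0 0 0;0 0 0 0 0 0;0 0 0 0 0 0"

```text
time_s: 2.7
tcp_pos: [0.5414, 0.0771, 0.3837]
ee_rot: [[-0.914, -0.407, -0.002], [-0.407, 0.914, -0.001], [0.002, 0.0, -1.0]]
wrist_force: [-0.2, -0.1, -0.1]
gripper_width: 1.001
gripper_force: 0.0
```

```bash
python3 - <<'E'
from station import r,cams
import cv2,pickle
i=cams.camera_info("wrist"); p,z=cams.capture("wrist"); t=cams.capture("top")
pickle.dump((p,z,i,t),open("w1.pkl","wb")); cv2.imwrite("pics/w1.png",p)
s=r.sense(); print(s["time_s"],s["tcp_pos"],s["ee_rot"],s["joints"]); print(i["R"],-i["R"].T@i["t"])
E
```

```text
2.8 [0.54123601 0.07617951 0.38451744] [[-9.14162875e-01 -4.05346873e-01 -3.86468947e-04]
 [-4.05346802e-01  9.14162954e-01 -2.51720945e-04]
 [ 4.55329892e-04 -7.34599912e-05 -9.99999894e-01]] [ 2.50137768e+01  1.03799455e+01  6.94311086e+00  3.71350075e-03
 -8.65893299e+01 -9.11011337e+01]
[[-0.40655064  0.91362707  0.00146523]
 [ 0.88524456  0.39352319  0.24795477]
 [ 0.22596159  0.10210326 -0.9687705 ]] [0.4801243  0.05112449 0.5455047 ]
```

View pics/w1.png

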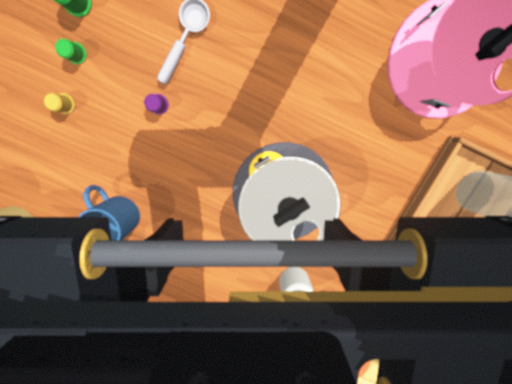

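The tower is partly hidden by the gripper: cap at (290,200), yellow foot at (266,160), opening at (305,230). I'll shift the camera so the whole tower shows.

Call:
play_rows --commands "0.9 0.4 0 0 0 0;0.9 0.4 0 0 0 0;0.9 0.4 0 0 0 0;0.9 0.4 0 0 0 0;0 0 0 0 0 0;0 0 0 0 0 0;0 0 0 0 0 0"

```text
time_s: 3.5
tcp_pos: [0.6489, 0.1237, 0.3855]
ee_rot: [[-0.914, -0.405, 0.001], [-0.405, 0.914, 0.0], [-0.001, -0.0, -1.0]]
wrist_force: [0.9, -0.2, 0.9]
gripper_width: 0.998
gripper_force: 0.0
```

```bash
python3 - <<'E'
from station import r,cams
import cv2,pickle
i=cams.camera_info("wrist"); p,z=cams.capture("wrist")
pickle.dump((p,z,i),open("w2.pkl","wb"))
cv2.imwrite("pics/w2.png",cv2.resize(p[50:230,180:400],None,fx=3,fy=3,interpolation=2))
s=r.sense(); print(s["time_s"],s["tcp_pos"])
E
```

```text
3.55 [0.64881299 0.12384472 0.38581027]
```

View pics/w2.png

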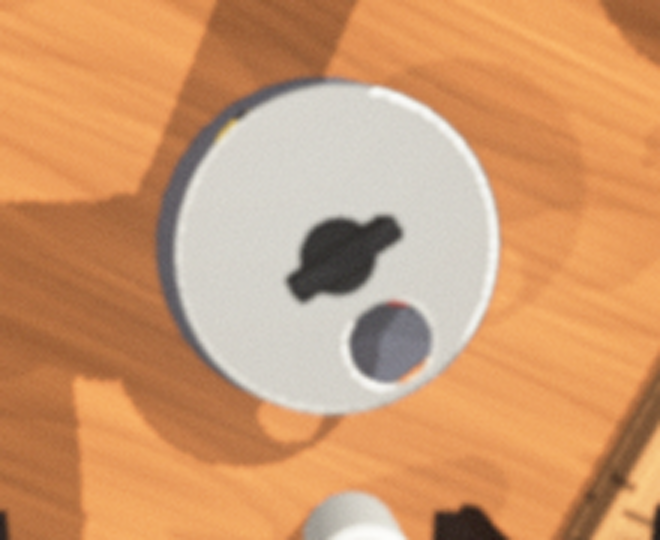

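The full cap is in view: axis at about crop (337,255), opening at (390,342), with the dark floor between tubes and a red sliver at its top. Next is the tower yaw from the coloured feet, in polar coordinates about the axis.

```bash
cat >>h.py <<'E'
def world(i,z):
    K=i["mtx"]; v,u=np.mgrid[:z.shape[0],:z.shape[1]]
    return (np.stack([(u-K[0,2])/K[0,0]*z,(v-K[1,2])/K[1,1]*z,z],-1)-i["t"])@i["R"]
def circ(q):
    A=np.c_[2*q,np.ones(len(q))]; s=np.linalg.lstsq(A,(q**2).sum(1),rcond=None)[0]
    return s[:2],np.sqrt(s[2]+s[:2]@s[:2])
E
python3 - <<'E'
import pickle
from h import *
p,z,i=pickle.load(open("w2.pkl","rb")); W=world(i,z)
hsv=cv2.cvtColor(p,cv2.COLOR_BGR2HSV)
print(p[130,300],hsv[130,300],W[100,290],W[135,292])
m=((abs(W[...,2]-.104)<.008)&(hsv[...,1]<60)).astype(np.uint8)
m[:50]=0;m[200:]=0;m[:,:200]=0
cs,h=cv2.findContours(m,cv2.RETR_CCOMP,cv2.CHAIN_APPROX_NONE)
for c in cs:
    if cv2.contourArea(c)<100: continue
    q=np.array([ray(i,x[0],.104)[:2] for x in c]); print("contour",cv2.contourArea(c),*circ(q))
C=None
p1,z1,i1,(tp,tz)=pickle.load(open("w1.pkl","rb"))
d=pickle.load(open("s0.pkl","rb"))
A=np.array([.580,.159])
for nm,(p,z,i),roi in(("w1",(p1,z1,i1),(130,215,225,345)),("top",d["top"],(130,205,190,262))):
    hsv=cv2.cvtColor(p,cv2.COLOR_BGR2HSV); W=world(i,z)
    for col,msk in(("yellow",cv2.inRange(hsv,(18,150,80),(35,255,255))),("red",cv2.inRange(hsv,(0,190,60),(8,255,255))|cv2.inRange(hsv,(172,150,60),(180,255,255))),("blue",cv2.inRange(hsv,(108,120,40),(128,255,255)))):
        k=np.zeros_like(msk); k[roi[0]:roi[1],roi[2]:roi[3]]=msk[roi[0]:roi[1],roi[2]:roi[3]]
        v,u=np.nonzero(k)
        if len(u)<5: continue
        Q=W[v,u]; g=(Q[:,2]<.03); Q=Q[g]
        D=Q[:,:2]-A; r=np.hypot(*D.T); a=np.degrees(np.arctan2(D[:,1],D[:,0]))%360
        print(nm,col,len(Q),"z",np.median(Q[:,2]))
        for lo in(.078,.082,.086,.090,.094):
            s=(r>lo)&(r<lo+.004)
            if s.sum()>1: print("  ",lo,s.sum(),a[s].min().round(1),a[s].max().round(1),((a[s].min()+a[s].max())/2).round(1))
E
```

```text
[53 56 59] [15 26 59] [0.53527757 0.13694345 0.09816228] [0.58155329 0.15700233 0.13642713]
contour 9143.0 [0.58065927 0.1617513 ] 0.0825217164749132
contour 672.5 [0.60946139 0.20761093] 0.02334300659635445
contour 505.5 [0.57975397 0.16606956] 0.02362263335457577
w1 yellow 162 z 0.010075493772297571
   0.078 38 213.7 259.4 236.5
   0.082 49 218.7 253.6 236.1
   0.086 27 226.0 247.2 236.6
top yellow 45 z 0.011285315480423065
   0.078 7 213.1 225.6 219.4
   0.082 15 216.8 254.4 235.6
   0.086 12 220.4 246.3 233.4
   0.09 7 227.2 242.3 234.7
top red 9 z 0.010623849713559185
   0.082 2 130.4 133.8 132.1
   0.086 5 117.8 131.2 124.5
   0.09 2 119.8 122.7 121.2
```

```bash
python3 - <<'E'
import pickle
from h import *
p,z,i=pickle.load(open("w2.pkl","rb")); W=world(i,z)
m=((W[...,2]>.128)&(W[...,2]<.145)).astype(np.uint8); m[:90]=0;m[180:]=0;m[:,:250]=0;m[:,340:]=0
v,u=np.nonzero(m); c,sz,a=cv2.minAreaRect(np.array([ray(i,x,.136)[:2] for x in zip(u,v)],np.float32)*1000); print(c,sz,a,W[v,u,2].mean())
d=pickle.load(open("s0.pkl","rb"))["top"]
W=world(d[2],d[1]); m=(abs(W[...,2]-.136)<.008).astype(np.uint8); m[:140]=0;m[195:]=0;m[:,:200]=0;m[:,255:]=0
v,u=np.nonzero(m); c,sz,a=cv2.minAreaRect(np.array([ray(d[2],x,.136)[:2] for x in zip(u,v)],np.float32)*1000); print(c,sz,a)
E
```

```text
(580.2423706054688, 161.39691162109375) (14.117323875427246, 59.48289489746094) 57.82896423339844 0.13478918825629743
(579.398681640625, 158.43646240234375) (14.086860656738281, 59.93986892700195) 58.165897369384766
```

Call:
play_rows --commands "-0.153 0.082 -0.3 0 0 0.961;-0.153 0.082 -0.3 0 0 0.961;-0.153 0.082 -0.3 0 0 0.961;-0.153 0.082 -0.3 0 0 0.961;-0.153 0.082 -0.3 0 0 0.961;-0.153 0.082 -0.3 0 0 0.961;-0.153 0.082 -0.3 0 0 0.961;-0.153 0.082 -0.3 0 0 0.961;-0.153 0.082 -0.3 0 0 0.961;-0.153 0.082 -0.3 0 0 0.961;-0.153 0.082 -0.3 0 0 0.961;-0.153 0.082 -0.3 0 0 0.961;-0.153 0.082 -0.3 0 0 0.961;-0.153 0.082 -0.3 0 0 0.961;-0.153 0.082 -0.3 0 0 0.961;0 0 0 0 0 0;0 0 0 0 0 0;0 0 0 0 0 0"

```text
time_s: 5.35
tcp_pos: [0.5811, 0.1615, 0.2508]
ee_rot: [[0.845, -0.534, 0.002], [-0.534, -0.845, 0.001], [0.001, -0.002, -1.0]]
wrist_force: [0.0, -0.5, 0.1]
gripper_width: 1.002
gripper_force: 0.0
```

Call:
play_rows --commands "-0.03 -0.05 -0.8 0 0 0;0 0 -0.8 0 0 0;0 0 -0.8 0 0 0;0 0 -0.8 0 0 0;0 0 -0.8 0 0 0;0 0 -0.6 0 0 0;0 0 0 0 0 0;0 0 0 0 0 0"

```text
time_s: 6.15
tcp_pos: [0.5806, 0.1602, 0.1123]
ee_rot: [[0.846, -0.533, 0.001], [-0.533, -0.846, -0.0], [0.001, -0.001, -1.0]]
wrist_force: [-0.8, -0.8, 0.4]
gripper_width: 1.0
gripper_force: 0.0
```

Call:
play_rows --commands "0 0 0 0 0 0;0 0 0 0 0 0;0 0 0 0 0 0;0 0 0 0 0 0;0 0 0 0 0 0;0 0 0 0 0 0;0 0 0 0 0 0;0 0 0 0 0 0" --grip 8

```text
time_s: 6.95
tcp_pos: [0.5798, 0.1602, 0.1115]
ee_rot: [[0.846, -0.533, -0.0], [-0.533, -0.846, -0.0], [-0.0, 0.0, -1.0]]
wrist_force: [-0.2, 0.2, 0.1]
gripper_width: 0.357
gripper_force: 0.0
```

Call:
play_rows --commands "0 0 0 0 0 0;0 0 0 0 0 0;0 0 0 0 0 0;0 0 0 0 0 0;0 0 0 0 0 0;0 0 0 0 0 0"

```text
time_s: 7.55
tcp_pos: [0.5799, 0.1603, 0.1115]
ee_rot: [[0.846, -0.532, 0.0], [-0.532, -0.846, 0.0], [0.0, -0.0, -1.0]]
wrist_force: [0.3, 1.6, -0.1]
gripper_width: 0.154
gripper_force: 30.0
```

Call:
play_rows --commands "0 0 0 0 0 -0.6;0 0 0 0 0 -0.6;0 0 0 0 0 -0.6;0 0 0 0 0 -0.6;0 0 0 0 0 -0.6;0 0 0 0 0 -0.6;0 0 0 0 0 -0.6;0 0 0 0 0 -0.6;0 0 0 0 0 -0.6;0 0 0 0 0 -0.6;0 0 0 0 0 -0.6;0 0 0 0 0 -0.6;0 0 0 0 0 0;0 0 0 0 0 0;0 0 0 0 0 0"

```text
time_s: 9.05
tcp_pos: [0.581, 0.1609, 0.1115]
ee_rot: [[-0.069, -0.998, 0.002], [-0.998, 0.069, 0.001], [-0.002, -0.002, -1.0]]
wrist_force: [5.0, 3.0, -4.6]
gripper_width: 0.158
gripper_force: 30.0
```

Call:
play_rows --commands "0 0 0 0 0 0;0 0 0 0 0 0;0 0 0 0 0 0;0 0 0 0 0 0" --grip 50

```text
time_s: 9.45
tcp_pos: [0.5794, 0.1598, 0.1116]
ee_rot: [[-0.07, -0.998, -0.001], [-0.998, 0.07, -0.0], [0.001, 0.001, -1.0]]
wrist_force: [-0.7, -0.1, -0.6]
gripper_width: 0.439
gripper_force: 0.0
```

Call:
play_rows --commands "0 0 0.9 0 0 0;0 0 0.9 0 0 0;0.2 0.2 0.9 0 0 0;0.36 0.38 0.9 0 0 0;0.36 0.38 0.9 0 0 0;0.36 0.38 0.9 0 0 0;0.36 0.38 0.9 0 0 0;0.36 0.38 0 0 0 0;0 0 0 0 0 0;0 0 0 0 0 0;0 0 0 0 0 0"

```text
time_s: 10.55
tcp_pos: [0.6391, 0.2225, 0.2998]
ee_rot: [[-0.071, -0.997, -0.002], [-0.997, 0.071, -0.001], [0.001, 0.002, -1.0]]
wrist_force: [0.2, 1.1, 0.3]
gripper_width: 0.575
gripper_force: 0.0
```

```bash
python3 - <<'E'
from station import r,cams
import cv2,pickle
from h import *
i=cams.camera_info("wrist"); p,z=cams.capture("wrist")
pickle.dump((p,z,i),open("w3.pkl","wb")); cv2.imwrite("pics/w3.png",p)
s=r.sense(); print(s["time_s"],s["tcp_pos"],-i["R"].T@i["t"])
W=world(i,z);hsv=cv2.cvtColor(p,cv2.COLOR_BGR2HSV)
m=((abs(W[...,2]-.104)<.006)&(hsv[...,1]<60)).astype(np.uint8)
cs,h=cv2.findContours(m,cv2.RETR_CCOMP,cv2.CHAIN_APPROX_NONE)
for c in cs:
    if cv2.contourArea(c)<300: continue
    q=np.array([ray(i,x[0],.104)[:2] for x in c]); print("contour",cv2.contourArea(c),*circ(q),c[:,0].mean(0))
E
```

```text
10.6 [0.63922461 0.22250256 0.30006617] [0.63495148 0.15654021 0.46154117]
contour 1171.0 [0.74286394 0.2630818 ] 0.02640883667165043 [177.33050847 209.62711864]
```

View pics/w3.png

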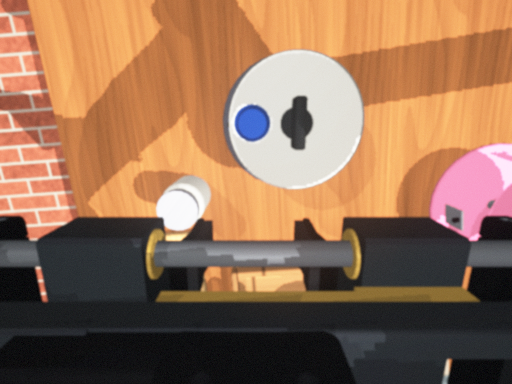

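The opening at (252,123) now shows only blue inside. I'll check how well it is centred on the tube floor using depth.

```bash
python3 - <<'E'
import pickle
from h import *
p,z,i=pickle.load(open("w3.pkl","rb"))
W=world(i,z)
print(W[118,330],W[123,252],W[105:143:3,252,2].round(3),W[123,232:274:3,2].round(3))
hsv=cv2.cvtColor(p,cv2.COLOR_BGR2HSV)
b=cv2.inRange(hsv,(105,130,20),(130,255,255)); b[:95]=0;b[150:]=0;b[:,:225]=0;b[:,275:]=0
c=max(cv2.findContours(b,cv2.RETR_EXTERNAL,cv2.CHAIN_APPROX_NONE)[0],key=cv2.contourArea)
print("blue disc at .101",*circ(np.array([ray(i,x[0],.101)[:2] for x in c])))
m=((W[...,2]>.085)&(W[...,2]<.115)&(hsv[...,1]<70)).astype(np.uint8); m[200:]=0
c=max(cv2.findContours(m,cv2.RETR_EXTERNAL,cv2.CHAIN_APPROX_NONE)[0],key=cv2.contourArea)
print("cap",*circ(np.array([ray(i,x[0],.104)[:2] for x in c])))
f=((W[...,2]<.025)&(b>0)).astype(np.uint8)
c=max(cv2.findContours(f,cv2.RETR_EXTERNAL,cv2.CHAIN_APPROX_NONE)[0],key=cv2.contourArea)
print("floor",*circ(np.array([ray(i,x[0],.012)[:2] for x in c])))
cv2.imwrite("pics/w3c.png",cv2.convertScaleAbs(cv2.resize(p[95:150,222:282],None,fx=9,fy=9,interpolation=2),alpha=1.3))
E
```

```text
[0.53742201 0.15894297 0.09668967] [0.63581775 0.15842017 0.01117668] [0.084 0.013 0.012 0.011 0.012 0.011 0.011 0.011 0.011 0.012 0.012 0.025
 0.098] [0.097 0.081 0.013 0.011 0.012 0.011 0.012 0.01  0.012 0.011 0.011 0.011
 0.051 0.098]
blue disc at .101 [0.6360427  0.15776275] 0.020178447482211512
cap [0.58126598 0.16158726] 0.0827393189524335
floor [0.63534163 0.15841206] 0.02225115255497849
```

View pics/w3c.png

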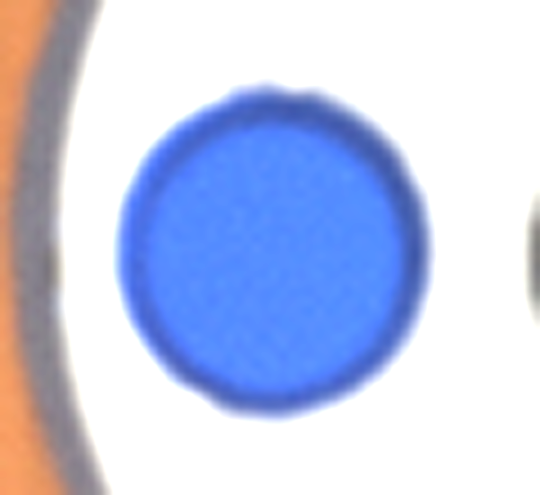

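The blue disc is concentric: opening (0.636, 0.158) and tube floor (0.635, 0.158), so the cap is aligned within about 1 mm. Next, the green capsule.

Call:
play_rows --commands "-0.144 -0.938 0 0 0 -1;-0.144 -0.938 0 0 0 -1;-0.144 -0.938 0 0 0 -1;-0.144 -0.938 0 0 0 -1;-0.144 -0.938 0 0 0 -1;-0.144 -0.938 0 0 0 -1;-0.144 -0.938 0 0 0 -1;-0.144 -0.938 0 0 0 -1;-0.144 -0.938 0 0 0 -1;-0.144 -0.938 -0.2 0 0 -1;-0.144 -0.938 -0.2 0 0 0;-0.144 -0.938 -0.2 0 0 0;-0.144 -0.938 -0.2 0 0 0;-0.144 -0.938 -0.2 0 0 0;-0.144 -0.938 -0.2 0 0 0;-0.144 -0.938 -0.2 0 0 0;-0.144 -0.938 -0.2 0 0 0;-0.144 -0.938 -0.2 0 0 0;0 0 0 0 0 0;0 0 0 0 0 0" --grip 60

```text
time_s: 12.6
tcp_pos: [0.5613, -0.2838, 0.2463]
ee_rot: [[-1.0, 0.001, -0.001], [0.001, 1.0, 0.0], [0.001, 0.0, -1.0]]
wrist_force: [0.8, 0.6, -0.1]
gripper_width: 0.692
gripper_force: 0.0
```

```bash
cat >look.py <<'E'
from station import r,cams
from h import *
i=cams.camera_info("wrist"); p,z=cams.capture("wrist"); cv2.imwrite("pics/last.png",p)
s=r.sense(); print(s["time_s"],s["tcp_pos"],s["joints"].round(0))
W=world(i,z);hsv=cv2.cvtColor(p,cv2.COLOR_BGR2HSV)
for n,lo,hi in(("green",(50,100,30),(75,255,255)),("gold",(18,150,60),(35,255,255)),("purple",(125,80,30),(155,255,255))):
    m=cv2.inRange(hsv,lo,hi); m[215:]=0
    k,l,st,c=cv2.connectedComponentsWithStats(m)
    for j in range(1,k):
        if st[j][4]<80: continue
        Q=W[l==j]; top=np.percentile(Q[:,2],95)
        v,u=np.nonzero((l==j)&(W[...,2]>top-.004)); q=np.array([ray(i,x,top)[:2] for x in zip(u,v)],np.float32)
        print(n,st[j],"top z",top.round(4),"enc",[np.round(x,4) for x in cv2.minEnclosingCircle(q)],q.mean(0).round(4))
E
python3 look.py
```

```text
12.65 [ 0.56172155 -0.28320358  0.24667796] [-12.  22.   3.  -0. -72. -78.]
green [ 218   39   35   44 1226] top z 0.0486 enc [array([ 0.4186, -0.3033]), np.float64(0.0203)] [ 0.4186 -0.3043]
green [239 113  24  25 472] top z 0.0365 enc [array([ 0.4982, -0.2846]), np.float64(0.0151)] [ 0.498  -0.2846]
gold [503 149   9  36 237] top z 0.0119 enc [array([0.5563, 0.0855]), np.float64(0.0246)] [0.5564 0.0822]
gold [241 177  25  28 297] top z 0.0354 enc [array([ 0.585 , -0.2811]), np.float64(0.0193)] [ 0.5888 -0.28  ]
purple [353 130  31  24 521] top z 0.0367 enc [array([ 0.5201, -0.1248]), np.float64(0.0145)] [ 0.5201 -0.1246]
```

Call:
play_rows --commands "-0.8 -0.04 -0.5 0 0 0;-0.8 0 -0.7 0 0 0;-0.52 0 -0.9 0 0 0;0 0 -0.9 0 0 0;0 0 -0.9 0 0 0;0 0 -0.9 0 0 0;0 0 -0.9 0 0 0;0 0 -0.9 0 0 0;0 0 -0.7 0 0 0;0 0 -0.4 0 0 0;0 0 0 0 0 0;0 0 0 0 0 0"

```text
time_s: 13.85
tcp_pos: [0.4994, -0.2844, 0.0165]
ee_rot: [[-1.0, -0.001, 0.001], [-0.001, 1.0, -0.001], [-0.001, -0.001, -1.0]]
wrist_force: [-0.6, -0.4, 1.4]
gripper_width: 0.69
gripper_force: 0.0
```

Call:
play_rows --commands "0 0 0 0 0 0;0 0 0 0 0 0;0 0 0 0 0 0;0 0 0 0 0 0;0 0 0 0 0 0;0 0 0 0 0 0" --grip 25

```text
time_s: 14.45
tcp_pos: [0.4986, -0.2846, 0.0159]
ee_rot: [[-1.0, -0.0, 0.0], [-0.0, 1.0, -0.0], [-0.0, -0.0, -1.0]]
wrist_force: [-0.2, 0.4, 1.7]
gripper_width: 0.346
gripper_force: 30.0
```

Call:
play_rows --commands "0 0 0.5 0 0 0;0 0 0.9 0 0 0;0 0 0.9 0 0 0;0 0 0.9 0 0 0;0.285 0.92 0.9 0 0 0;0.285 0.92 0.9 0 0 0;0.285 0.92 0.9 0 0 0;0.285 0.92 0.9 0 0 0;0.285 0.92 0 0 0 0;0.285 0.92 0 0 0 0;0.285 0.92 0 0 0 0;0.285 0.92 0 0 0 0;0.285 0.92 0 0 0 0;0.285 0.92 0 0 0 0;0.285 0.92 0 0 0 0;0.285 0.92 0 0 0 0;0.285 0.92 0 0 0 0;0.285 0.92 0 0 0 0;0.285 0.92 0 0 0 0;0.285 0.92 0 0 0 0"

```text
time_s: 16.45
tcp_pos: [0.6353, 0.1582, 0.2192]
ee_rot: [[-1.0, 0.0, -0.001], [0.0, 1.0, -0.0], [0.001, -0.0, -1.0]]
wrist_force: [0.0, 0.3, -0.1]
gripper_width: 0.348
gripper_force: 30.0
```

Call:
play_rows --commands "0 0 0 0 0 0;0 0 0 0 0 0;0 0 0 0 0 0;0 0 0 0 0 0"

```text
time_s: 16.85
tcp_pos: [0.6351, 0.1561, 0.2197]
ee_rot: [[-1.0, 0.001, -0.0], [0.001, 1.0, -0.0], [0.0, -0.0, -1.0]]
wrist_force: [-0.8, -0.4, -0.6]
gripper_width: 0.346
gripper_force: 30.0
```

```bash
python3 - <<'E'
from station import r,cams
from h import *
s=r.sense();print(s["tcp_pos"],s["gripper_width"])
p,z=cams.capture("top"); q,_=cams.capture("side"); w,_=cams.capture("wrist")
cv2.imwrite("pics/ins.png",np.hstack([cv2.resize(q[80:240,180:340],(400,400)),cv2.resize(w[100:300,150:350],(400,400))]))
E
```

```text
[0.63507499 0.15608269 0.21970031] 0.34572031211605314
```

View pics/ins.png

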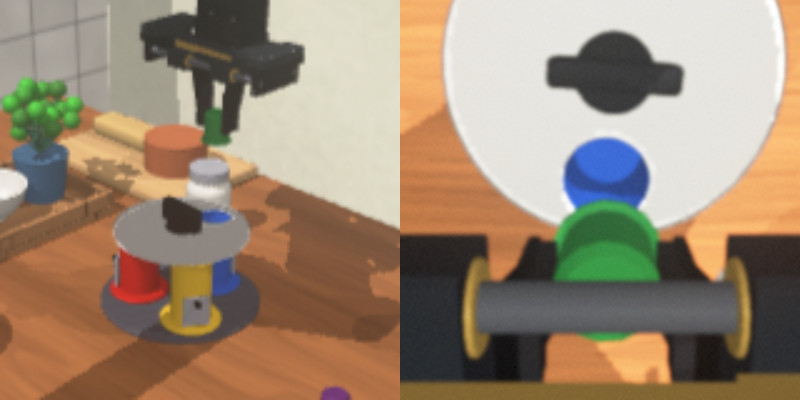

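The side half shows the green capsule held upright above the cap. In the wrist half the blue opening lies just behind it. I'll lower it now.

Call:
play_rows --commands "0 0.02 -0.7 0 0 0;0 0 -0.7 0 0 0;0 0 -0.7 0 0 0;0 0 -0.6 0 0 0;0 0 -0.4 0 0 0;0 0 -0.3 0 0 0;0 0 -0.27 0 0 0;0 0 0 0 0 0;0 0 0 0 0 0"

```text
time_s: 17.9
tcp_pos: [0.6357, 0.1578, 0.11]
ee_rot: [[-1.0, -0.0, 0.001], [-0.0, 1.0, 0.0], [-0.001, 0.0, -1.0]]
wrist_force: [0.0, 0.1, 0.1]
gripper_width: 0.348
gripper_force: 30.0
```

Nothing is in contact, so I'll release, lift, and go back towards gold.

Call:
play_rows --commands "0 0 0 0 0 0;0 0 0 0 0 0;0 0 0 0 0 0;0 0 0 0 0 0;0 0 0 0 0 0;0 0 0.5 0 0 0;0 0 0.9 0 0 0;0 0 0.9 0 0 0;0 0 0.9 0 0 0;0.5 0 0.9 0 0 0;0.8 0 0.9 0 0 0;0.9 0 0.4 0 0 0;0 0 0 0 0 0;0 0 0 0 0 0;0 0 0 0 0 0" --grip 60

```text
time_s: 19.4
tcp_pos: [0.7003, 0.1575, 0.2703]
ee_rot: [[-1.0, -0.0, -0.002], [-0.0, 1.0, -0.001], [0.002, -0.001, -1.0]]
wrist_force: [0.4, 0.5, -0.0]
gripper_width: 0.69
gripper_force: 0.0
```

```bash
python3 look.py; python3 - <<'E'
import cv2;p=cv2.imread("pics/last.png");cv2.imwrite("pics/l2.png",p)
E
```

```text
19.45 [0.70026578 0.15761868 0.27062547] [  26.   30.   21.   -0.  -80. -116.]
green [242 114  23  24 426] top z 0.0484 enc [array([0.6371, 0.1595]), np.float64(0.0151)] [0.6369 0.1596]
purple [ 23  20  41  33 892] top z 0.036 enc [array([ 0.5229, -0.1183]), np.float64(0.0153)] [ 0.5218 -0.1187]
```

View pics/l2.png

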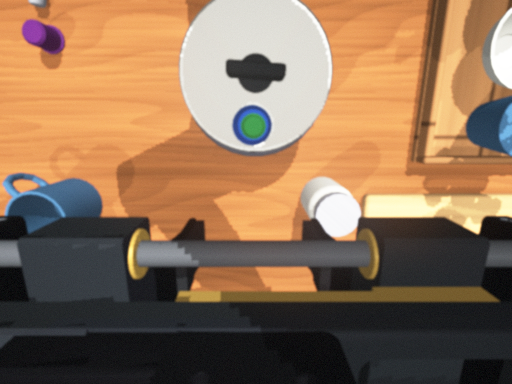

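The green capsule stands in the blue tube at (252,125) with its top at z = 48 mm, which is on the floor. Next, gold.

Call:
play_rows --commands "-0.105 -0.977 0 0 0 0;-0.105 -0.977 0 0 0 0;-0.105 -0.977 0 0 0 0;-0.105 -0.977 0 0 0 0;-0.105 -0.977 0 0 0 0;-0.105 -0.977 0 0 0 0;-0.105 -0.977 0 0 0 0;-0.105 -0.977 0 0 0 0;-0.105 -0.977 0 0 0 0;-0.105 -0.977 0 0 0 0;-0.105 -0.977 0 0 0 0;-0.105 -0.977 -0.2 0 0 0;-0.105 -0.977 -0.2 0 0 0;-0.105 -0.977 -0.2 0 0 0;-0.105 -0.977 -0.2 0 0 0;0 0 0 0 0 0;0 0 0 0 0 0;0 0 0 0 0 0"

```text
time_s: 21.25
tcp_pos: [0.654, -0.2811, 0.2478]
ee_rot: [[-1.0, -0.001, 0.0], [-0.001, 1.0, 0.0], [-0.0, 0.0, -1.0]]
wrist_force: [-0.3, -0.1, 0.5]
gripper_width: 0.688
gripper_force: 0.0
```

```bash
python3 look.py
```

```text
21.3 [ 0.65418023 -0.28088794  0.24796305] [-10.  30.  17.  -0. -77. -80.]
green [221   0  24   6 110] top z 0.0058 enc [array([ 0.4377, -0.305 ]), np.float64(0.0146)] [ 0.4397 -0.3048]
gold [238 113  27  26 161] top z 0.0353 enc [array([ 0.5907, -0.2812]), np.float64(0.0153)] [ 0.5971 -0.2791]
purple [356  55  35  31 762] top z 0.0366 enc [array([ 0.5241, -0.1263]), np.float64(0.0176)] [ 0.5212 -0.1241]
```

Call:
play_rows --commands "-0.8 0 -0.5 0 0 0;-0.8 0 -0.7 0 0 0;-0.53 0 -0.9 0 0 0;0 0 -0.9 0 0 0;0 0 -0.9 0 0 0;0 0 -0.9 0 0 0;0 0 -0.9 0 0 0;0 0 -0.9 0 0 0;0 0 -0.7 0 0 0;0 0 -0.4 0 0 0;0 0 0 0 0 0;0 0 0 0 0 0"

```text
time_s: 22.5
tcp_pos: [0.5911, -0.2818, 0.0175]
ee_rot: [[-1.0, -0.001, 0.001], [-0.001, 1.0, -0.001], [-0.001, -0.001, -1.0]]
wrist_force: [0.0, 0.7, 0.4]
gripper_width: 0.685
gripper_force: 0.0
```

Call:
play_rows --commands "0 0 0 0 0 0;0 0 0 0 0 0;0 0 0 0 0 0;0 0 0 0 0 0;0 0 0 0 0 0;0 0 0 0 0 0" --grip 25

```text
time_s: 23.1
tcp_pos: [0.5903, -0.2821, 0.0168]
ee_rot: [[-1.0, -0.0, 0.0], [-0.0, 1.0, -0.0], [-0.0, -0.0, -1.0]]
wrist_force: [0.3, -0.6, 1.3]
gripper_width: 0.346
gripper_force: 30.0
```

Call:
play_rows --commands "0 0 0.5 0 0 0;0 0 0.9 0 0 0;0 0 0.9 0 0 0;0 0 0.9 0 0 0;0.094 0.915 0.9 0 0 0;0.094 0.915 0.9 0 0 0;0.094 0.915 0.9 0 0 0;0.094 0.915 0.9 0 0 0;0.094 0.915 0 0 0 0;0.094 0.915 0 0 0 0;0.094 0.915 0 0 0 0;0.094 0.915 0 0 0 0;0.094 0.915 0 0 0 0;0.094 0.915 0 0 0 0;0.094 0.915 0 0 0 0;0.094 0.915 0 0 0 0;0.094 0.915 0 0 0 0;0.094 0.915 0 0 0 0;0.094 0.915 0 0 0 0;0.094 0.915 0 0 0 0"

```text
time_s: 25.1
tcp_pos: [0.6351, 0.1583, 0.2216]
ee_rot: [[-1.0, -0.0, 0.001], [-0.0, 1.0, 0.0], [-0.001, 0.0, -1.0]]
wrist_force: [0.1, -0.5, -0.3]
gripper_width: 0.349
gripper_force: 30.0
```

Call:
play_rows --commands "0 0 0 0 0 0;0 0 0 0 0 0;0 0 0 0 0 0;0 0 0 0 0 0"

```text
time_s: 25.5
tcp_pos: [0.6352, 0.1562, 0.2208]
ee_rot: [[-1.0, 0.001, 0.0], [0.001, 1.0, 0.0], [-0.0, 0.0, -1.0]]
wrist_force: [-0.8, 0.2, -1.0]
gripper_width: 0.346
gripper_force: 30.0
```

Call:
play_rows --commands "0 0.03 -0.7 0 0 0;0 0 -0.7 0 0 0;0 0 -0.7 0 0 0;0 0 -0.6 0 0 0;0 0 -0.4 0 0 0;0 0 -0.3 0 0 0;0 0 -0.3 0 0 0;0 0 0 0 0 0;0 0 0 0 0 0"

```text
time_s: 26.4
tcp_pos: [0.6356, 0.1582, 0.1099]
ee_rot: [[-1.0, -0.0, 0.001], [-0.0, 1.0, 0.0], [-0.001, 0.0, -1.0]]
wrist_force: [1.5, -0.5, -0.7]
gripper_width: 0.347
gripper_force: 30.0
```

Call:
play_rows --commands "0 0 0 0 0 0;0 0 0 0 0 0;0 0 0 0 0 0;0 0 0 0 0 0;0 0 0 0 0 0;0 0 0.5 0 0 0;0 0 0.9 0 0 0;0 0 0.9 0 0 0;0 0 0.9 0 0 0;0.5 0 0.9 0 0 0;0.8 0 0.9 0 0 0;0.9 0 0.4 0 0 0;0 0 0 0 0 0;0 0 0 0 0 0;0 0 0 0 0 0" --grip 60

```text
time_s: 27.9
tcp_pos: [0.7003, 0.158, 0.2704]
ee_rot: [[-1.0, -0.0, -0.002], [-0.0, 1.0, -0.001], [0.002, -0.001, -1.0]]
wrist_force: [-0.6, -0.4, -0.1]
gripper_width: 0.688
gripper_force: 0.0
```

```bash
python3 look.py; python3 - <<'E'
import cv2;from station import cams
p=cv2.imread("pics/last.png");t,_=cams.capture("top");cv2.imwrite("pics/fin.png",cv2.hconcat([cv2.resize(p[0:200,150:350],(390,390)),cv2.resize(t[80:240,180:400],(400,390))]))
E
```

```text
27.95 [0.70024078 0.15807007 0.27064764] [  26.   30.   21.   -0.  -80. -116.]
purple [ 22  20  42  33 894] top z 0.0359 enc [array([ 0.5217, -0.1127]), np.float64(0.0207)] [ 0.5216 -0.1187]
```

View pics/fin.png

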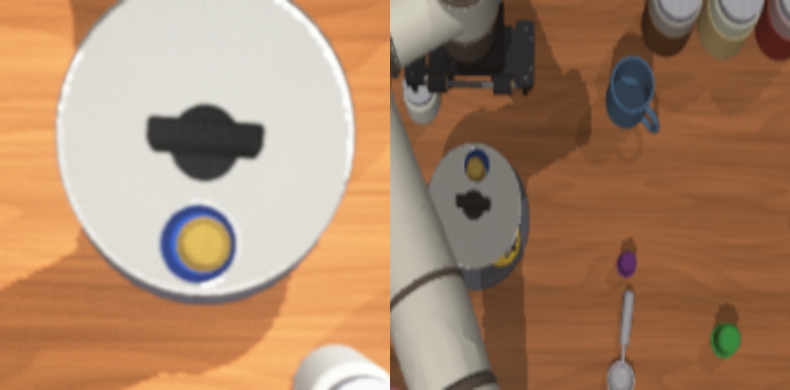

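Both capsules are in the blue tube, with gold visible on top at (203,243). I'll check its height and then hand in.

```bash
python3 - <<'E'
from station import r,cams
from h import *
i=cams.camera_info("wrist"); p,z=cams.capture("wrist"); W=world(i,z)
h=np.median(W[118:130,248:258,2]); print(h, W[125,244:264:3].round(4))
if abs(h-.084)<.005: print(r.finish_job())
E
```

```text
0.08342522698872108 [[0.6363 0.149  0.0816]
 [0.6363 0.1527 0.0839]
 [0.6363 0.1563 0.0824]
 [0.6363 0.16   0.0832]
 [0.6363 0.1636 0.0834]
 [0.6363 0.1672 0.0845]
 [0.6363 0.1709 0.0825]]
the job is handed in; nothing more can be done
None
```

The cap is open over the blue tube to within about 1 mm. The green capsule is at the bottom with the gold one on top (top measured at 83 mm, 84 mm expected). I handed the job in at about 28 s, and the hand-in gave no verdict.

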